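# Unlock the sieve carriage and hold it in its notch over the catch tray

## Task

Turn the captive hex nut on the sieving stand about a quarter turn anticlockwise (seen from above) until its tongue lies along the rail and the way is free; do not shove the carriage against the tongue. Then grip the sieve carriage by its upright wooden grip and slide it along the rail towards the white catch tray until you feel its ball drop into the notch of the tray's index plate, without running on past the notch. Finish while still holding the grip between the fingers with the ball in the notch, and leave the bottle, bowl, jar and spoon alone.

Things in the scene. Friction and masses are not known exactly. Their poses are not given: they have to be found in the camera images.
- stand: Fixed sieving stand: wooden board 115 x 440 x 15 mm with an aluminium rail 30 mm wide along its y axis (rail top 25 mm above the table, end stops at y +-212). Origin on the table under the rail's centre line, mid-length; z up; the carriage has to go towards +y; -x is the robot's side. Place and yaw vary.
- lock: Captive lock nut on an upright pivot on the stand at stand x -50, y -63 mm; origin on the pivot, 15 mm above the table. Its x axis points along its tongue. Starts 0 to 0.15 rad from the stand's +x (locked); turns anticlockwise seen from above, stiffly (0.25 N m, stays put), to a stop at 1.57 rad (stand's +y). The carriage can pass from 1.1 rad; it counts as open beyond 1.2.
- nut (a point): Centre of the top face of the lock's plain steel hex nut, on its axis, 80 mm above the table. Hex 24 mm across flats, 30 mm high (50 to 80 mm above the table); one pair of flats faces the lock's x axis, the others lie 60 degrees on.
- tongue (a point): Tip of the lock's steel tongue, 35 mm from the pivot along the lock's x; tongue 12 mm wide, 29 to 36 mm above the table. At the start it lies across the path of the carriage's block, 3 to 11 mm ahead of its front face.
- carriage: Sieve carriage, 0.4 to 0.85 kg; slides along the stand's y only (friction 1.5 N), axes parallel to the stand's. Origin on the rail's centre line, 26 mm above the table, under its grip; grey block 50 mm wide, 16 mm high, from y -25 to +50 mm. A round steel sieve, 128 mm wide, 56 to 92 mm above the table, is carried at x +122 mm.
- grip (a point): Centre of the top face of the carriage's upright wooden grip, 101 mm above the table, straight above the carriage's origin. Grip 40 mm along x, 16 mm thick along y (the sliding direction), 60 mm high, its lowest 1 mm in the block.
- ball (a point): The carriage's sprung steel ball, 6 mm radius, pointing down from the ear at carriage x +34 mm: its centre, 25 mm above the table when sprung out.
- tray: Fixed white catch tray, 134 x 150 x 45 mm, centred at its own x +122 mm, with a steel index plate; axes parallel to the stand's. Origin on the table under the rail's centre line, exactly level with the notch: the carriage is in the notch when its y in the tray's frame is 0. At the start the carriage is 120 to 232 mm away on the -y side.
- notch (a point): Middle of the notch at tray x +34 mm: the dip between two round steel ribs 3 mm high, at y -6.5 and +6.5 mm. From -y the ball meets the first rib at about y -13.6 mm, needs 5 to 7 N in all to climb it, passes its crest at -6.5 mm, then pulls itself to the middle. Going out over the second rib takes 5 to 7 N again.
- bottle: Bystander: green bottle, 60 mm diameter, 170 mm high; origin at its base.
- bowl: Bystander: green bowl, 170 mm wide, 70 mm high; origin at its base.
- jar: Bystander: glass jar with a steel lid, 72 mm diameter, 90 mm high; origin at its base.
- spoon: Bystander: spoon lying on the table; origin at its underside, handle along its -x.
There are look-alikes about, which are no part of the job. There is more than one size of the tray; the one meant has the size given above.

How it is judged:
By the outcome, as a careful person would: the job done as asked, in the order asked, and still so for the second after the job is handed in, while the arm keeps its last pose, push and grip.
It also fails if it takes over 54 s, if anything falls off the work surface, if the arm or the gripper's body presses on something with over 40 N, if the wrist force passes 120 N, or if a joint passes its speed limit or range.

## Robot

A 6-joint arm with a two-finger parallel gripper is mounted at the origin on the work surface. World frame = base frame: x ahead of the robot, y to its left, z up, the work surface at z = 0. Lengths are in m, angles in rad, forces in N, time in s.
With the tool pointing down it reaches from about 0.35 to 0.975 m from the base axis. Payload 4.9 kg.
Tool frame: the origin (TCP) lies on the mounting face of the last link; the fingertips stand 173 mm ahead of it and the grasp point (between the pads) lies 155 mm ahead of it; z points along the fingers, y is the direction in which the jaws open and shut (so a half turn about z gives the same grasp; the last joint's range is limited). The gripper opens to 85 mm and grips with 20 to 120 N. Pads are 22 mm wide; open, the fingers measure 114 mm over their backs; the gripper's body (76 mm by 85 mm) begins 54 mm behind the grasp point. The pads swing forward as they close: fully open they stand 13 mm farther back than shut.
Start: joints at [-1.398, 0.053, 1.613, -0, 1.476, -0.119], TCP at [0.18, -0.599, 0.405] pointing down, gripper open.
Joint ranges: [-3.01, 3.01], [-1.01, 2.22], [0.06, 2.58], [-1.02, 4.17], [0.09, 2.62], [-3.14, 3.14]. Speed limits (rad/s): [2.57, 2.57, 3.14, 3.14, 3.14, 3.14].

## Interface

Orientations are given as a rotation vector (axis times angle).
In Python, from station import ctrl gives the robot as it stands. The module is installed in compiled form; this text tells all that it offers.
- The arm moves only by the tool jog_arm, never from a script. Its argument "steps" is a list of rows, each a list of 2 entries, a list of its own where there are three numbers: the shift along the tool's x, y, z in cm, then the turn, a rotation vector about the tool's x, y, z in degrees. In form: [[[tx, ty, tz], [rx, ry, rz]], ...]. A call has 1 to 8 rows; each row shifts and turns the pose as measured when the row begins, along the tool's axes as they then stand; what a row does not reach is not made up. A row lasts 1/10 s, in which the tool goes at most 50 mm and 8.59 degrees, less where a joint would pass 70% of its speed; a pose out of reach is approached as far as the arm can. A call is refused whole if a number of a shift passes 5 or a number of a turn 8.59, either way. A call with a gripper value outside its range is refused whole. "fingers" is the gripper command: -1 is shut, 1 is fully open, values between are in proportion, set as the call begins (left out, the last holds). The fingers move at their own pace and stop on an object; "grip_force" is the grip in N (left out, the last holds). Time passes only in rows, so rows that do not move let the fingers close. It gives the time, the measured TCP pose, the force and the opening at its end, in the units of the state.
- ctrl.get_obs(): the state, without advancing time (a new reading comes with each control period).
- ctrl.get_image(name): name is "scene" or "side" or "wrist"; returns the picture (420x560x3 uint8, red, green, blue); there is no depth.
- ctrl.camera_info(name): a dict with "K" (3x3 intrinsics, pixels), "camera_from_world" (4x4, takes a point from world to camera coordinates). Camera axes: x right, y up, looking along -z (the intrinsics and any distortion apply to the point x, -y, -z); pixel columns grow to the right and rows downward; lengths in m; the calibration is good to about 2 mm. A picture is of the moment at which its call begins: read the wrist's pose just before it. camera_info takes no time and is no camera call; for the wrist camera it gives the pose at the moment of the call.
- ctrl.finish_job(): hands the job in, once; it reports no verdict.
The state is a dict: "t": time; "q": joint angles; "dq": joint speeds; "effort": joint torques, N m; "tool_pos": TCP position; "tool_rot": TCP orientation; "contact_force": force on the tool from outside, world axes, zero at the start; "wrist_torque": the same for the moment, N m; "opening": finger opening in m.
Only numpy, scipy, OpenCV 4.12 (cv2) and the standard library are available. Lean on these libraries where they do the work, as an engineer would, in place of code of your own. Each camera call takes 0.05 s, during which the arm holds its last target.

## Working session

There is one attempt and no reset: what is moved stays moved. The work goes in short steps, Python scripts to look and compute and a tool call to move; the robot and the scene stay as the last step left them, time stands still between calls to the robot, and variables do not carry over. Pictures are saved under pics/ and viewed, and the job is handed in when it is done.

Besides the shell and the picture viewer there is one more tool, called after ">>>" as name([rows], argument=value, ...), one row to a line, values as JSON. jog_arm: Moves the arm, as the interface text tells. Its arguments: {"type":"object","properties":{"steps":{"type":"array","items":{"type":"array"}},"fingers":{"type":"number"},"grip_force":{"type":"number"}},"required":["steps"]}

```bash
mkdir -p pics
python3 - <<'E'
from station import ctrl
import cv2
o=ctrl.get_obs(); print(o['t'],o['tool_pos'],o['tool_rot'],o['opening'],o['contact_force'])
for n in ('scene','side','wrist'):
    im=ctrl.get_image(n); cv2.imwrite(f'pics/{n}0.png',im[...,::-1]); 
    i=ctrl.camera_info(n); print(n,i)
E
```

```text
0.0 [ 0.17974236 -0.59831936  0.40345986] [-3.10623327e+00 -4.56313920e-01  6.65608096e-05] 0.08540157913433395 [-0.08689565  0.82660123 -0.20614399]
scene {'K': array([[449.07074399,   0.        , 282.31720021],
       [  0.        , 449.07074399, 209.32032518],
       [  0.        ,   0.        ,   1.        ]]), 'camera_from_world': array([[ 0.4067103 ,  0.91350671,  0.00960302, -0.19324831],
       [-0.60424091,  0.26110568,  0.75280592,  0.20373972],
       [ 0.68518586, -0.31197645,  0.6581725 , -1.63616125],
       [ 0.        ,  0.        ,  0.        ,  1.        ]])}
side {'K': array([[393.14055352,   0.        , 278.59615558],
       [  0.        , 393.14055352, 204.80116268],
       [  0.        ,   0.        ,   1.        ]]), 'camera_from_world': array([[-0.9949361 , -0.0994014 , -0.01488329,  0.46575433],
       [ 0.05620665, -0.67301207,  0.73749276, -0.06654128],
       [-0.08332444,  0.73292163,  0.67519103, -1.10337621],
       [ 0.        ,  0.        ,  0.        ,  1.        ]])}
wrist {'K': array([[339.50642833,   0.        , 281.11626289],
       [  0.        , 339.50642833, 209.2932342 ],
       [  0.        ,   0.        ,   1.        ]]), 'camera_from_world': array([[ 0.28698324, -0.95793248, -0.00244445, -0.62441884],
       [ 0.91017442,  0.27346951, -0.31112209,  0.03990889],
       [ 0.29870244,  0.08706195,  0.95036681, -0.38017418],
       [ 0.        ,  0.        ,  0.        ,  1.        ]])}
```

View pics/scene0.png

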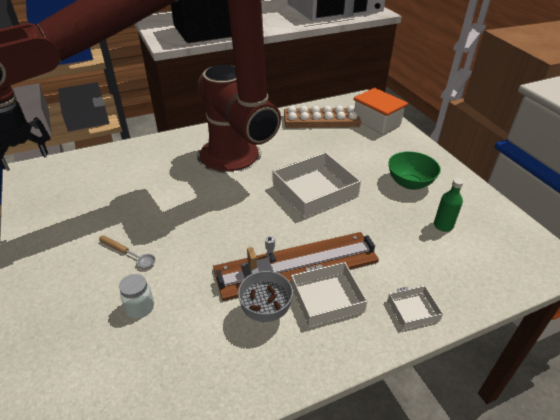

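View pics/side0.png

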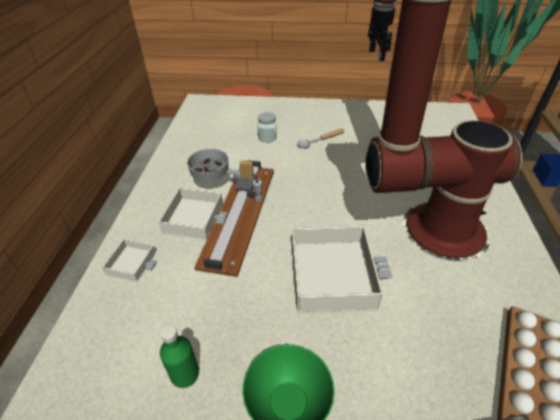

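View pics/wrist0.png

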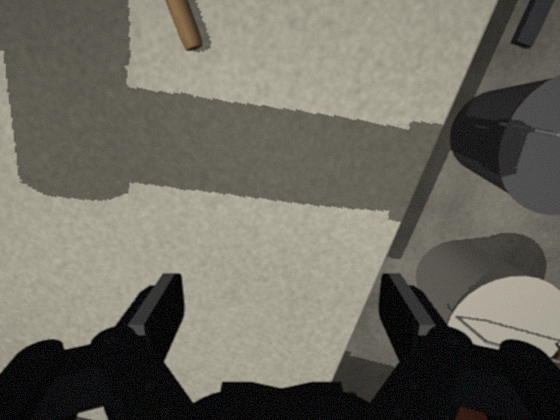

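The stand, with its wooden grip and nut, is at about (265,255) in the scene view. There are three white trays: large (316,185), medium (328,295) and small (415,308). Next I'll enlarge the views and measure.

```bash
cat > h.py <<'E'
import numpy as np, cv2
from station import ctrl
def ray(n,px,info=None):
    i=info or ctrl.camera_info(n); K=i['K']; T=i['camera_from_world']; R=T[:3,:3]; t=T[:3,3]
    v=np.linalg.inv(K)@[px[0],px[1],1.]; d=R.T@[v[0],-v[1],-v[2]]; return -R.T@t, d/np.linalg.norm(d)
def onz(n,px,z,info=None):
    c,d=ray(n,px,info); return c+d*(z-c[2])/d[2]
def proj(n,p,info=None):
    i=info or ctrl.camera_info(n); T=i['camera_from_world']; c=T[:3,:3]@np.asarray(p)+T[:3,3]
    u=i['K']@[c[0],-c[1],-c[2]]; return u[:2]/u[2]
def tri(pa,pb,na='scene',nb='side'):
    c1,d1=ray(na,pa); c2,d2=ray(nb,pb)
    s=np.linalg.lstsq(np.c_[d1,-d2],c2-c1,rcond=None)[0]
    a=c1+s[0]*d1;b=c2+s[1]*d2; return (a+b)/2,np.linalg.norm(a-b)
E
python3 - <<'E'
import cv2
a=cv2.imread('pics/scene0.png')[225:330,205:380]; cv2.imwrite('pics/scene0c.png',cv2.resize(a,None,fx=4.5,fy=4.5,interpolation=cv2.INTER_CUBIC))
a=cv2.imread('pics/side0.png')[140:280,150:285]; cv2.imwrite('pics/side0c.png',cv2.resize(a,None,fx=4.2,fy=4.2,interpolation=cv2.INTER_CUBIC))
E
```

```text
(no output)
```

View pics/scene0c.png

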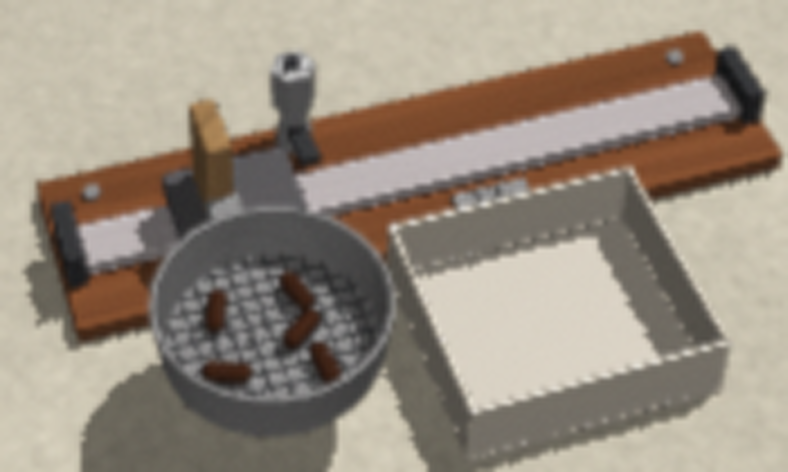

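View pics/side0c.png

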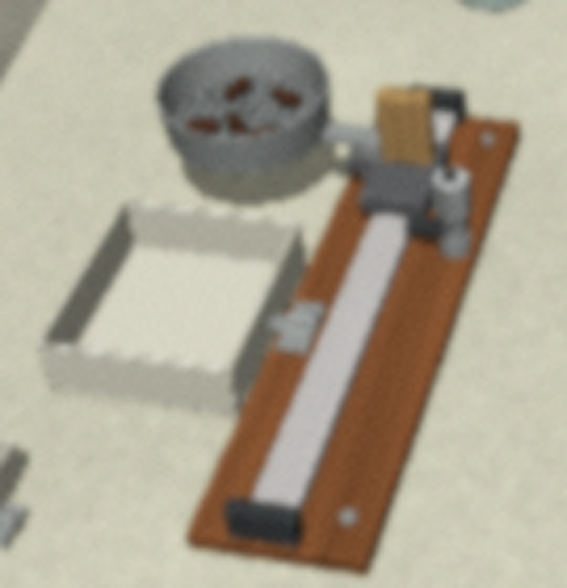

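Run:
```python
from h import *
S=lambda x,y:(205+(x+.5)/4.5-.5,225+(y+.5)/4.5-.5)
D=lambda x,y:(150+(x+.5)/4.2-.5,140+(y+.5)/4.2-.5)
np.set_printoptions(precision=4,suppress=True)
t=[onz('scene',S(*p),.045) for p in [(390,228),(630,172),(725,345),(472,415)]]
print('tray',t,[np.linalg.norm(t[i]-t[(i+1)%4]) for i in range(4)])
b=[onz('scene',S(*p),.015) for p in [(40,182),(705,35),(780,155),(80,328)]]
print('board',b,[np.linalg.norm(b[i]-b[(i+1)%4]) for i in range(4)])
b=[onz('side',D(*p),.015) for p in [(518,122),(368,570),(190,543)]]
print('boardside',b,np.linalg.norm(b[0]-b[1]),np.linalg.norm(b[2]-b[1]))
t=[onz('side',D(*p),.045) for p in [(128,205),(300,235),(238,400),(45,350)]]
print('tray side',t,[np.linalg.norm(t[i]-t[(i+1)%4]) for i in range(4)])
print('nut',tri(S(293,60),D(452,175)),onz('scene',S(293,60),.08),onz('side',D(452,175),.08))
print('grip',tri(S(205,106),D(405,93)),onz('scene',S(205,106),.101),onz('side',D(405,93),.101))
for nm,ps in (('big',[(273,183),(322,156),(358,183),(307,213)]),('small',[(388,298),(428,289),(440,313),(401,328)])):
    t=[onz('scene',p,.045) for p in ps]; print(nm,[round(np.linalg.norm(t[i]-t[(i+1)%4]),3) for i in range(4)])
o=ctrl.get_obs(); i=ctrl.camera_info('wrist')
print(o['t'],o['tool_pos'])
```

```text
tray [array([ 0.6489, -0.0528,  0.045 ]), array([0.6662, 0.0935, 0.045 ]), array([0.795 , 0.0779, 0.045 ]), array([ 0.7807, -0.0669,  0.045 ])] [np.float64(0.1473476782208033), np.float64(0.1297271944571147), np.float64(0.14552670865011297), np.float64(0.13256413400910874)]
board [array([ 0.5098, -0.2184,  0.015 ]), array([0.5598, 0.2142, 0.015 ]), array([0.6683, 0.2008, 0.015 ]), array([ 0.6227, -0.2306,  0.015 ])] [np.float64(0.43548179538796344), np.float64(0.10933432371229615), np.float64(0.43380649596575266), np.float64(0.11354738575426346)]
boardside [array([ 0.5082, -0.2168,  0.015 ]), array([0.5487, 0.2234, 0.015 ]), array([0.659, 0.213, 0.015])] 0.44199822439752723 0.11079933329493188
tray side [array([ 0.7704, -0.0582,  0.045 ]), array([ 0.6407, -0.0363,  0.045 ]), array([0.647 , 0.1223, 0.045 ]), array([0.7828, 0.0894, 0.045 ])] [np.float64(0.13152649132634892), np.float64(0.15869651374496127), np.float64(0.1397816170205952), np.float64(0.14816290924506495)]
nut (array([ 0.5362, -0.0652,  0.0818]), np.float64(0.001278807066626242)) [ 0.5353 -0.0644  0.08  ] [ 0.5362 -0.0681  0.08  ]
grip (array([ 0.5753, -0.1318,  0.1039]), np.float64(0.006473091836138457)) [ 0.569  -0.1321  0.101 ] [ 0.578  -0.1319  0.101 ]
big [np.float64(0.227), np.float64(0.184), np.float64(0.224), np.float64(0.176)]
small [np.float64(0.108), np.float64(0.072), np.float64(0.109), np.float64(0.086)]
0.15 [ 0.1798 -0.5984  0.4037]
```

The medium tray measures about 0.147 x 0.131 m at its rim, so it matches 150 x 134. The large one (0.227 x 0.18) and the small one (0.108 x 0.08) don't. The nut triangulates to z 0.082 (80 mm expected) and the grip to 0.104 (101 mm expected). Next I'll plan the hover.

```bash
cat > plan.py <<'E'
import sys,numpy as np
from scipy.spatial.transform import Rotation as R
from station import ctrl
def target_R(jaw,cur):
    best=None
    for s in (0,np.pi):
        y=np.array([np.cos(jaw+s),np.sin(jaw+s),0]); z=np.array([0,0,-1.]); x=np.cross(y,z)
        r=R.from_matrix(np.c_[x,y,z]); a=(cur.inv()*r).magnitude()
        if best is None or a<best[0]: best=(a,r)
    return best[1]
def plan(p,jaw,vmax=.045,wmax=8.,n=None):
    o=ctrl.get_obs(); P=np.array(o['tool_pos']); r=R.from_rotvec(o['tool_rot']); T=target_R(jaw,r); p=np.array(p)
    rv=(r.inv()*T).as_rotvec(); 
    N=n or int(max(1,np.ceil(np.linalg.norm(p-P)/vmax),np.ceil(np.degrees(np.linalg.norm(rv))/wmax)))
    step=R.from_rotvec(rv/N)
    print('t',o['t'],'P',P.round(4),'jaw',round(float(np.arctan2(*r.as_matrix()[[1,0],1])),3),'rotdeg',np.degrees(rv).round(2),'N',N)
    out=[]
    for k in range(N):
        d=r.inv().apply((p-P)/N)*100; out.append([[round(float(x),2) for x in d],[round(float(x),2) for x in np.degrees(rv/N)]]); r=r*step
    for k in range(0,N,8): print(out[k:k+8])
if __name__=='__main__':
    a=[float(x) for x in sys.argv[1:]]; plan(a[:3],a[3],*(a[4:]))
E
python3 plan.py .49 -.075 .36 -.03
python3 - <<'E'
from h import *
i=ctrl.camera_info('wrist');T=i['camera_from_world'];print(-T[:3,:3].T@T[:3,3], -T[2,:3])
from scipy.spatial.transform import Rotation as R
o=ctrl.get_obs(); r=R.from_rotvec(o['tool_rot']); print(r.inv().apply(-T[:3,:3].T@T[:3,3]-o['tool_pos']), r.inv().apply(-T[2,:3]))
E
```

```text
t 0.15 P [ 0.1798 -0.5984  0.4037] jaw -1.279 rotdeg [-7.000e-02 -6.000e-02 -7.156e+01] N 14
[[[3.2, -2.94, 0.32], [-0.01, -0.0, -5.11]], [[3.45, -2.65, 0.32], [-0.01, -0.0, -5.11]], [[3.67, -2.33, 0.32], [-0.01, -0.0, -5.11]], [[3.86, -1.99, 0.32], [-0.01, -0.0, -5.11]], [[4.02, -1.64, 0.32], [-0.01, -0.0, -5.11]], [[4.15, -1.27, 0.32], [-0.01, -0.0, -5.11]], [[4.25, -0.9, 0.31], [-0.01, -0.0, -5.11]], [[4.31, -0.52, 0.31], [-0.01, -0.0, -5.11]]]
[[[4.34, -0.13, 0.31], [-0.01, -0.0, -5.11]], [[4.34, 0.26, 0.31], [-0.01, -0.0, -5.11]], [[4.3, 0.64, 0.31], [-0.01, -0.0, -5.11]], [[4.22, 1.02, 0.31], [-0.01, -0.0, -5.11]], [[4.12, 1.39, 0.31], [-0.01, -0.0, -5.11]], [[3.98, 1.76, 0.31], [-0.01, -0.0, -5.11]]]
[ 0.25643265 -0.57596624  0.3721951 ] [-0.29870244 -0.08706195 -0.95036681]
[0.07985622 0.0006536  0.0315553 ] [-0.31127245 -0.00104082  0.95032015]
```

>>> jog_arm([
  [[3.3, -2.8, 0.3], [0, 0, -5.1]],
  [[3.5, -2.5, 0.3], [0, 0, -5.1]],
  [[3.8, -2.1, 0.3], [0, 0, -5.1]],
  [[3.9, -1.8, 0.3], [0, 0, -5.1]],
  [[4.1, -1.4, 0.3], [0, 0, -5.1]],
  [[4.2, -1.1, 0.3], [0, 0, -5.1]],
  [[4.3, -0.7, 0.3], [0, 0, -5.1]],
  [[4.4, -0.3, 0.3], [0, 0, -5.1]],
], fingers=0)

```text
t: 0.95
tool_pos: [0.3705, -0.2998, 0.3761]
tool_rot: [-2.737, -1.534, -0.001]
contact_force: [0.6, -1.0, -0.3]
opening: 0.0426
```

```bash
python3 plan.py .536 -.075 .36 -.03
```

```text
t 0.95 P [ 0.3705 -0.2998  0.3761] jaw -0.549 rotdeg [ -0.14  -0.2  -29.73] N 7
[[[3.97, 0.34, 0.24], [-0.02, -0.03, -4.25]], [[3.94, 0.64, 0.24], [-0.02, -0.03, -4.25]], [[3.88, 0.92, 0.24], [-0.02, -0.03, -4.25]], [[3.8, 1.21, 0.24], [-0.02, -0.03, -4.25]], [[3.7, 1.49, 0.23], [-0.02, -0.03, -4.25]], [[3.58, 1.76, 0.23], [-0.02, -0.03, -4.25]], [[3.44, 2.02, 0.23], [-0.02, -0.03, -4.25]]]
```

>>> jog_arm([
  [[4.0, 0.3, 0.2], [0, 0, -4.3]],
  [[3.9, 0.6, 0.2], [0, 0, -4.3]],
  [[3.9, 0.9, 0.2], [0, 0, -4.3]],
  [[3.8, 1.2, 0.2], [0, 0, -4.2]],
  [[3.7, 1.5, 0.2], [0, 0, -4.2]],
  [[3.6, 1.8, 0.2], [0, 0, -4.2]],
  [[3.4, 2.0, 0.2], [0, 0, -4.2]],
  [[0, 0, 0], [0, 0, 0]],
])

```text
t: 1.75
tool_pos: [0.538, -0.0571, 0.36]
tool_rot: [-2.219, -2.217, -0.004]
contact_force: [-0.4, -0.5, 0.0]
opening: 0.0428
```

```bash
cat > shot.py <<'E'
import sys,pickle
from h import *
n=sys.argv[1]; tag=sys.argv[2]
i=ctrl.camera_info(n); im=ctrl.get_image(n)[...,::-1]; cv2.imwrite(f'pics/{tag}.png',im); pickle.dump(i,open(f'pics/{tag}.pkl','wb'))
if len(sys.argv)>3:
    x,y,w,hh,s=[int(v) for v in sys.argv[3:8]]; cv2.imwrite(f'pics/{tag}c.png',cv2.resize(im[y:y+hh,x:x+w],None,fx=s,fy=s,interpolation=cv2.INTER_CUBIC))
print(ctrl.get_obs()['tool_pos'])
E
python3 shot.py wrist w1
```

```text
[ 0.53731133 -0.05830946  0.35999408]
```

View pics/w1.png

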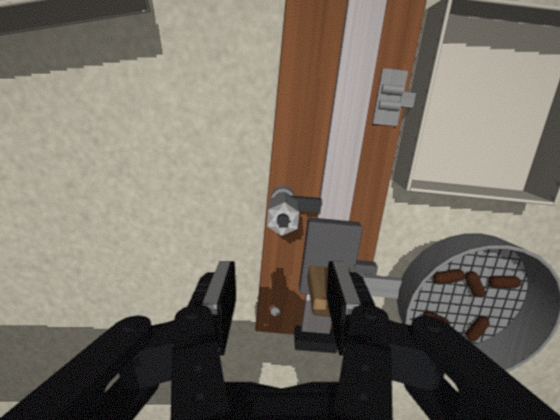

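The wrist view shows the nut top at about (284,218), the tongue end near (320,205), the grip under the right finger at (320,290), and the index plate with its two ribs at about (391,96). I'll crop closer to confirm this and measure.

Run:
```python
import cv2
im=cv2.imread('pics/w1.png')
a=cv2.resize(im[175:255,240:370],None,fx=6,fy=6,interpolation=cv2.INTER_CUBIC)
b=cv2.resize(im[55:140,350:450],None,fx=6,fy=6,interpolation=cv2.INTER_CUBIC)
cv2.imwrite('pics/w1a.png',a);cv2.imwrite('pics/w1b.png',b)
```

```text
(no output)
```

View pics/w1a.png

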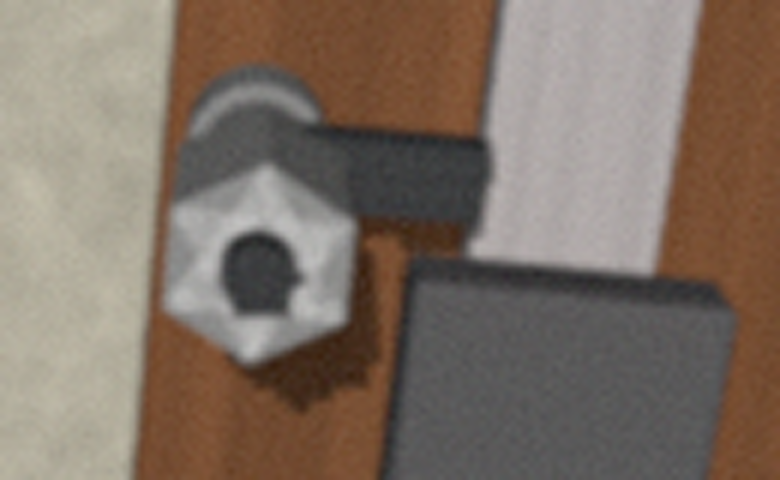

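View pics/w1b.png

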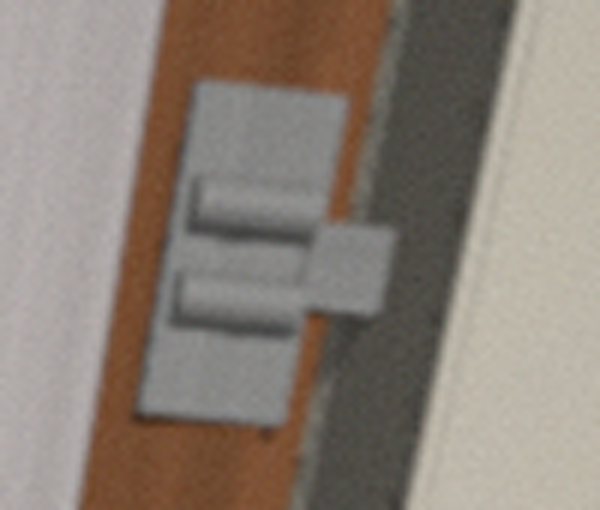

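Run:
```python
from h import *
import pickle
np.set_printoptions(precision=4,suppress=True)
i=pickle.load(open('pics/w1.pkl','rb'))
A=lambda x,y:(240+(x+.5)/6-.5,175+(y+.5)/6-.5)
B=lambda x,y:(350+(x+.5)/6-.5,55+(y+.5)/6-.5)
g=lambda p,z:onz('wrist',p,z,i)
V=[g(A(*p),.08) for p in [(262,162),(357,215),(348,325),(252,365),(163,310),(172,205)]]
c=np.mean(V,0); print('nut',c)
for k in range(6):
    d=V[(k+1)%6]-V[k]; m=(V[k]+V[(k+1)%6])/2-c; print('len',np.linalg.norm(d),'apothem',np.linalg.norm(m),'ang',np.degrees(np.arctan2(m[1],m[0])))
t=g(A(484,180),.036); print('tongue tip',t,'dir',np.arctan2(*(t-c)[[1,0]]),np.linalg.norm((t-c)[:2]))
for e in ([(330,125),(488,143)],[(356,212),(476,220)]):
    a,b=[g(A(*p),.036) for p in e]; print('edge dir',np.arctan2(*(b-a)[[1,0]]))
n=g(B(250,253),.0215); print('notch',n, 'plate', [g(B(*p),.019) for p in [(190,80),(347,92),(285,425),(138,413)]])
# board left edge, fit from mask columns: rows 10..325
im=cv2.imread('pics/w1.png').astype(int)
bm=(im[...,2]-im[...,0]>50)
L=[];
for r in range(5,180,5):
    xs=np.where(bm[r,270:300])[0]
    if len(xs): L.append(g((270+xs[0]-.5,r),.015)[:2])
for r in range(240,320,5):
    xs=np.where(bm[r,240:280])[0]
    if len(xs): L.append(g((240+xs[0]-.5,r),.015)[:2])
L=np.array(L); v=cv2.fitLine(L.astype(np.float32),cv2.DIST_HUBER,0,.01,.01).ravel(); v=v*np.sign(v[1]); print('edge',v,'yaw',np.arctan2(-v[0],v[1]))
res=(L-v[2:])@[v[1],-v[0]]; print(res.std())
yaw=np.arctan2(-v[0],v[1]); ex=np.array([np.cos(yaw),np.sin(yaw)]); ey=np.array([-np.sin(yaw),np.cos(yaw)])
e0=v[2:]; 
print('x of edge',e0@ex,'nut x-edge',(c[:2]@ex-e0@ex),'notch-edge',n[:2]@ex-e0@ex,'nut y',c[:2]@ey,'notch y',n[:2]@ey)
fr=[g(A(*p),.042) for p in [(412,280),(735,318)]]; print('block front',fr,[f[:2]@ey for f in fr],[f[:2]@ex-e0@ex for f in fr])
```

```text
nut [ 0.5388 -0.0652  0.08  ]
len 0.01412769466508311 apothem 0.012161150100458323 ang 57.76312797908641
len 0.01515048971365763 apothem 0.01214062730428276 ang -3.9201108301894796
len 0.013758401881580687 apothem 0.01241514834459519 ang -64.44663181904862
len 0.013943958004776928 apothem 0.012169269519266052 ang -123.54091978773995
len 0.014442252213289927 apothem 0.011877541449080412 ang 175.58546691922805
len 0.012892249845699024 apothem 0.012224572535775016 ang 116.15344846654175
tongue tip [ 0.5727 -0.0672  0.036 ] dir -0.06045191173668519 0.034005821553696955
edge dir -0.11851280266022755
edge dir -0.07089648139858627
notch [0.6321 0.0251 0.0215] plate [array([0.6222, 0.0483, 0.019 ]), array([0.6445, 0.0467, 0.019 ]), array([0.6404, 0.001 , 0.019 ]), array([0.6186, 0.0028, 0.019 ])]
edge [0.1019 0.9948 0.5317 0.005 ] yaw -0.102062784
0.0020005458151840967
x of edge 0.52844787 nut x-edge 0.014153276607422494 notch-edge 0.09784347039602248 nut y -0.009937213233913687 notch y 0.0894163727899194
block front [array([ 0.5618, -0.081 ,  0.042 ]), array([ 0.6105, -0.0871,  0.042 ])] [np.float64(-0.023363279391562304), np.float64(-0.024486792595443257)] [np.float64(0.03864008604408109), np.float64(0.08774411859290021)]
```

The measurements agree. The nut is at (0.538, -0.065) with 12.2 mm apothems and the lock direction is about -0.065 rad in world. The stand yaw is about -0.10, so the lock starts near 0.037 rad, inside the stated range. The tongue tip is 34 mm from the pivot (35 given). The notch is at (0.632, 0.025), and the nut-to-notch x offset is 83.7 mm (84 given). The carriage has about 163 mm to travel. Now I'll line up over the nut.

```bash
python3 plan.py .538 -.065 .222 -.065
```

```text
t 1.8 P [ 0.5373 -0.0583  0.36  ] jaw -0.003 rotdeg [-0.17 -0.24  3.55] N 4
[[[-0.18, 0.03, 3.45], [-0.04, -0.06, 0.89]], [[-0.18, 0.03, 3.45], [-0.04, -0.06, 0.89]], [[-0.17, 0.03, 3.45], [-0.04, -0.06, 0.89]], [[-0.17, 0.03, 3.45], [-0.04, -0.06, 0.89]]]
```

>>> jog_arm([
  [[-0.3, 0, 3], [0, 0, 1.2]],
  [[-0.3, 0, 3], [0, 0, 1.2]],
  [[-0.1, 0, 2.5], [0, 0, 1.2]],
  [[0, 0, 0], [0, 0, 0]],
  [[0, 0, 0], [0, 0, 0]],
])

```text
t: 2.3
tool_pos: [0.5359, -0.0681, 0.2741]
tool_rot: [-2.299, -2.138, -0.001]
contact_force: [0.6, -0.0, 0.8]
opening: 0.0428
```

```bash
python3 shot.py wrist w2; python3 plan.py .538 -.065 .222 -.065
```

```text
[ 0.53578405 -0.06803865  0.27404656]
t 2.35 P [ 0.5358 -0.068   0.274 ] jaw -0.072 rotdeg [-0.09 -0.09 -0.43] N 2
[[[0.16, 0.1, 2.6], [-0.05, -0.04, -0.21]], [[0.16, 0.1, 2.6], [-0.05, -0.04, -0.21]]]
```

View pics/w2.png

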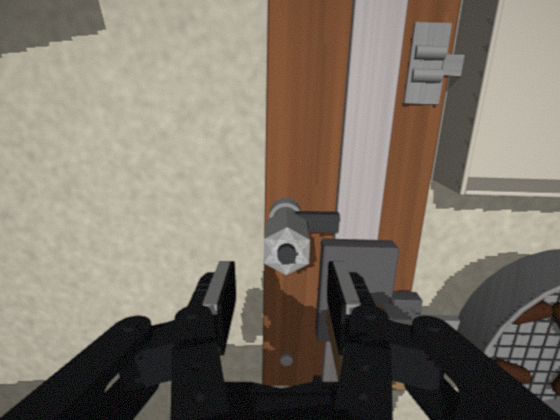

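Run:
```python
import cv2
im=cv2.imread('pics/w2.png')
cv2.imwrite('pics/w2a.png',cv2.resize(im[190:290,250:360],None,fx=6,fy=6,interpolation=cv2.INTER_CUBIC))
```

```text
(no output)
```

View pics/w2a.png

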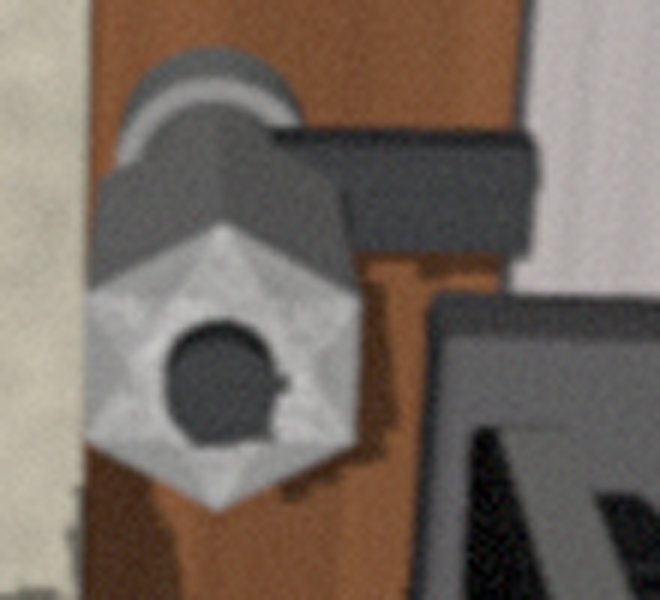

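```bash
python3 - <<'E'
from h import *
import pickle
i=pickle.load(open('pics/w2.pkl','rb'))
A=lambda x,y:(250+(x+.5)/6-.5,190+(y+.5)/6-.5)
V=[onz('wrist',A(*p),.08,i) for p in [(222,223),(361,293),(357,442),(218,511),(87,440),(90,293)]]
c=np.mean(V,0); print('nut',c)
a=[]
for k in range(6):
    m=(V[k]+V[(k+1)%6])/2-c; an=np.degrees(np.arctan2(m[1],m[0])); a.append((an+30)%60-30); print(np.linalg.norm(m),a[-1])
print(np.mean(a),np.radians(np.mean(a)))
E
python3 plan.py .537 -.066 .222 -.06
```

```text
nut [ 0.53890402 -0.0648976   0.08      ]
0.01196883629448793 -3.795292680408508
0.011941241772204889 -4.011084573208567
0.012027019339021157 -5.30960392535674
0.012114151063569605 -4.6798666166261
0.011722379898490416 -4.800589263813947
0.011906856621606164 -5.068477650534788
-4.610819118324775 -0.08047397482866933
t 2.35 P [ 0.5358 -0.068   0.274 ] jaw -0.072 rotdeg [-0.09 -0.09 -0.71] N 2
[[[0.1, 0.06, 2.6], [-0.05, -0.04, -0.36]], [[0.1, 0.06, 2.6], [-0.05, -0.04, -0.36]]]
```

>>> jog_arm([
  [[0.3, 0.3, 1.0], [0, 0, 0]],
  [[0, 0, 2.0], [0, 0, 0]],
  [[0, 0, 1.7], [0, 0, 0]],
  [[0, 0, 0.4], [0, 0, 0]],
  [[0, 0, 0], [0, 0, 0]],
  [[0, 0, 0], [0, 0, 0]],
])

```text
t: 2.95
tool_pos: [0.5427, -0.0661, 0.2287]
tool_rot: [2.294, 2.132, 0.012]
contact_force: [-0.2, 0.3, -0.6]
opening: 0.0429
```

```bash
python3 shot.py wrist w3; python3 plan.py .5389 -.0649 .222 -.072
```

```text
[ 0.54284014 -0.06615543  0.22901854]
t 3.0 P [ 0.5428 -0.0662  0.229 ] jaw -0.073 rotdeg [ 0.75  0.06 -0.06] N 1
[[[0.1, -0.41, 0.7], [0.75, 0.06, -0.06]]]
```

View pics/w3.png

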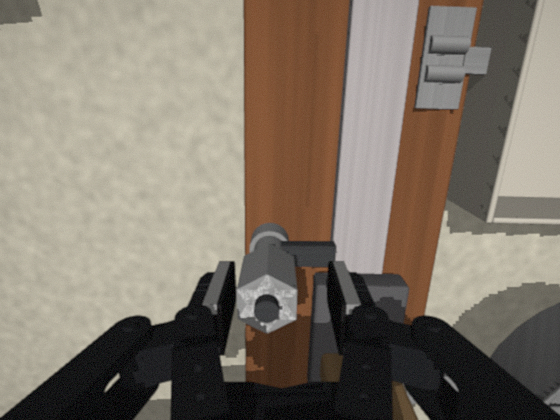

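>>> jog_arm([
  [[0.1, -0.4, 0.4], [0.7, 0, 0]],
  [[0, 0, 0.3], [0, 0, 0]],
  [[0, 0, 0], [0, 0, 0]],
  [[0, 0, 0], [0, 0, 0]],
])

```text
t: 3.4
tool_pos: [0.5394, -0.0649, 0.2237]
tool_rot: [2.298, 2.136, 0.002]
contact_force: [0.4, 0.1, 0.6]
opening: 0.0429
```

```bash
python3 shot.py wrist w4; python3 plan.py .5389 -.0649 .222 -.072
```

```text
[ 0.53942011 -0.06486127  0.22365459]
t 3.45 P [ 0.5394 -0.0649  0.2237] jaw -0.073 rotdeg [ 0.2   0.1  -0.05] N 1
[[[-0.01, -0.05, 0.17], [0.2, 0.1, -0.05]]]
```

View pics/w4.png

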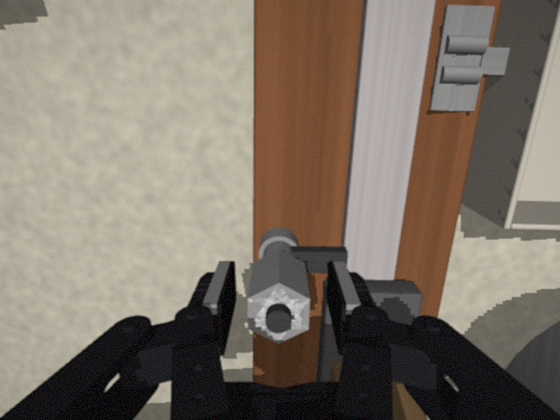

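The nut top at (278,317) is centred between the pads at (235) and (328). Closing now.

>>> jog_arm([
  [[0, 0, 0], [0, 0, 0]],
  [[0, 0, 0], [0, 0, 0]],
  [[0, 0, 0], [0, 0, 0]],
  [[0, 0, 0], [0, 0, 0]],
  [[0, 0, 0], [0, 0, 0]],
  [[0, 0, 0], [0, 0, 0]],
], fingers=-1, grip_force=70)

```text
t: 4.05
tool_pos: [0.5389, -0.0649, 0.2242]
tool_rot: [2.302, 2.137, -0.002]
contact_force: [-1.8, 0.2, 0.7]
opening: 0.0229
```

```bash
cat > st.py <<'E'
from station import ctrl
import numpy as np
from scipy.spatial.transform import Rotation as R
o=ctrl.get_obs(); r=R.from_rotvec(o['tool_rot']).as_matrix()
print(o['t'],o['tool_pos'].round(4),'jaw',np.arctan2(r[1,1],r[0,1]).round(4),'zt',r[:,2].round(4),'F',o['contact_force'].round(1),'M',o['wrist_torque'].round(2),'op',round(o['opening'],4),'q',o['q'].round(2))
E
python3 st.py
```

```text
4.05 [ 0.5389 -0.0649  0.2242] jaw -0.0741 zt [-2.0e-04 -1.3e-03 -1.0e+00] F [-1.8  0.2  0.7] M [ 0.01  0.05 -0.1 ] op 0.0229 q [-0.26  0.04  1.94 -0.    1.16 -0.18]
```

Gripped at 0.023 m opening with very little side force. Now I'll turn anticlockwise.

>>> jog_arm([
  [[0, 0, 0], [0, 0, -4]],
  [[0, 0, 0], [0, 0, -5]],
  [[0, 0, 0], [0, 0, -5]],
  [[0, 0, 0], [0, 0, -5]],
])

```text
t: 4.45
tool_pos: [0.5389, -0.065, 0.2241]
tool_rot: [1.905, 2.497, -0.001]
contact_force: [-1.8, 0.4, 0.6]
opening: 0.0225
```

```bash
python3 st.py
```

```text
4.45 [ 0.5389 -0.065   0.2241] jaw 0.2674 zt [-1.e-04 -6.e-04 -1.e+00] F [-1.8  0.4  0.6] M [ 0.03 -0.01 -0.26] op 0.0225 q [-0.26  0.04  1.94 -0.    1.16 -0.52]
```

>>> jog_arm([
  [[0, 0, 0], [0, 0, -6]],
  [[0, 0, 0], [0, 0, -6]],
  [[0, 0, 0], [0, 0, -6]],
  [[0, 0, 0], [0, 0, -6]],
  [[0, 0, 0], [0, 0, -6]],
  [[0, 0, 0], [0, 0, -6]],
  [[0, 0, 0], [0, 0, -6]],
  [[0, 0, 0], [0, 0, -6]],
])

```text
t: 5.25
tool_pos: [0.5391, -0.0652, 0.2242]
tool_rot: [-0.679, -3.067, -0.002]
contact_force: [-0.8, 0.0, 0.5]
opening: 0.0229
```

```bash
python3 st.py
```

```text
5.25 [ 0.5391 -0.0652  0.2242] jaw 1.135 zt [-2.0e-04  1.4e-03 -1.0e+00] F [-0.8  0.   0.5] M [ 0.01  0.02 -0.34] op 0.0229 q [-0.26  0.04  1.94  0.    1.16 -1.39]
```

>>> jog_arm([
  [[0, 0, 0], [0, 0, -5]],
  [[0, 0, 0], [0, 0, -5]],
  [[0, 0, 0], [0, 0, -4]],
  [[0, 0, 0], [0, 0, -3]],
  [[0, 0, 0], [0, 0, -1]],
  [[0, 0, 0], [0, 0, 0]],
])

```text
t: 5.85
tool_pos: [0.5392, -0.0653, 0.2242]
tool_rot: [-0.173, -3.136, -0.004]
contact_force: [-1.3, 0.2, 0.2]
opening: 0.0229
```

```bash
python3 st.py
```

```text
5.85 [ 0.5392 -0.0653  0.2242] jaw 1.4603 zt [-6.0e-04  2.3e-03 -1.0e+00] F [-1.3  0.2  0.2] M [-0.01  0.06 -0.14] op 0.0229 q [-0.26  0.04  1.94  0.    1.16 -1.72]
```

The wrist moment matched the nut's stiffness (0.26–0.34 N m) and the lock angle is now about 1.55 rad. I'll release, lift and check.

>>> jog_arm([
  [[0, 0, 0], [0, 0, 0]],
  [[0, 0, 0], [0, 0, 0]],
  [[0, 0, 0], [0, 0, 0]],
  [[0, 0, -2], [0, 0, 0]],
  [[0, 0, -3], [0, 0, 0]],
  [[0, 0, -4], [0, 0, 0]],
  [[0, 0, -2], [0, 0, 0]],
  [[0, 0, 0], [0, 0, 0]],
], fingers=0)

```text
t: 6.65
tool_pos: [0.5389, -0.0653, 0.3363]
tool_rot: [-0.174, -3.133, -0.004]
contact_force: [0.8, -0.0, -0.1]
opening: 0.0429
```

```bash
python3 st.py; python3 shot.py wrist w5; python3 plan.py .58 -.133 .33 1.468
```

```text
6.65 [ 0.5389 -0.0653  0.3363] jaw 1.4596 zt [-0.0031  0.0025 -1.    ] F [ 0.8 -0.  -0.1] M [-0.04  0.    0.02] op 0.0429 q [-0.26 -0.09  1.87  0.    1.37 -1.72]
[ 0.53864974 -0.06526039  0.33483426]
t 6.7 P [ 0.5386 -0.0653  0.3348] jaw 1.46 rotdeg [ 0.14 -0.3  -0.49] N 2
[[[-2.43, -3.14, 0.22], [0.07, -0.15, -0.24]], [[-2.42, -3.15, 0.23], [0.07, -0.15, -0.24]]]
```

View pics/w5.png

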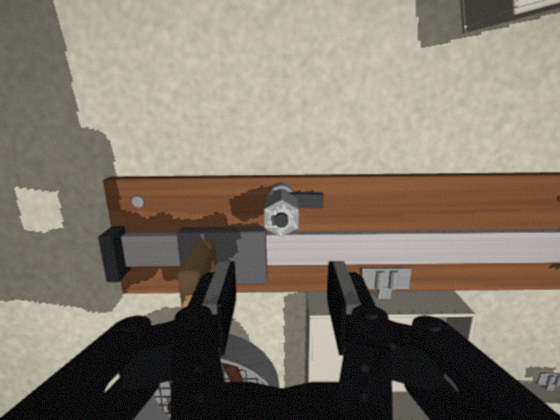

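The tongue at (310,200) now lies parallel to the rail and the path is clear. The grip is at about (197,268). I'll hover over it.

>>> jog_arm([
  [[-2.4, -3.1, 0], [0, 0, 0]],
  [[-2.4, -3.1, 0], [0, 0, 0]],
  [[0, 0, 0], [0, 0, 0]],
  [[0, 0, 0], [0, 0, 0]],
], fingers=0.3)

```text
t: 7.1
tool_pos: [0.5789, -0.1329, 0.3267]
tool_rot: [-0.171, -3.123, -0.009]
contact_force: [-0.0, 0.0, -0.3]
opening: 0.0551
```

```bash
python3 st.py; python3 shot.py wrist w6; python3 plan.py .58 -.133 .23 1.468
```

```text
7.1 [ 0.5789 -0.1329  0.3267] jaw 1.461 zt [-0.0138  0.0068 -0.9999] F [-0.   0.  -0.3] M [-0.01  0.05  0.01] op 0.0551 q [-0.35  0.04  1.76  0.    1.36 -1.81]
[ 0.57870481 -0.13275366  0.32646809]
t 7.15 P [ 0.5787 -0.1328  0.3265] jaw 1.461 rotdeg [ 0.28 -0.84 -0.37] N 3
[[[-0.09, -0.02, 3.21], [0.09, -0.28, -0.12]], [[-0.08, -0.01, 3.21], [0.09, -0.28, -0.12]], [[-0.06, -0.01, 3.22], [0.09, -0.28, -0.12]]]
```

View pics/w6.png

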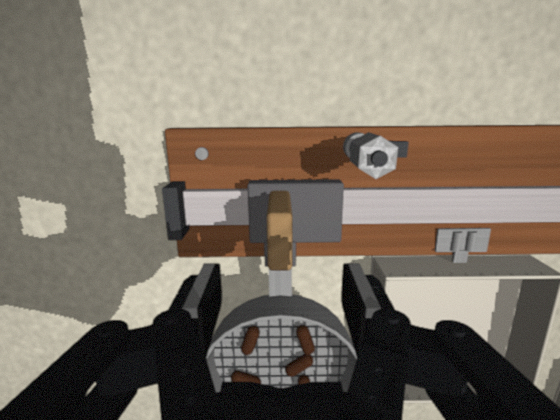

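Run:
```python
import cv2
im=cv2.imread('pics/w6.png')
cv2.imwrite('pics/w6a.png',cv2.resize(im[180:290,230:350],None,fx=5,fy=5,interpolation=cv2.INTER_CUBIC))
cv2.imwrite('pics/w6b.png',cv2.resize(im[130:290,330:510],None,fx=4,fy=4,interpolation=cv2.INTER_CUBIC)[:600])
```

```text
(no output)
```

View pics/w6a.png

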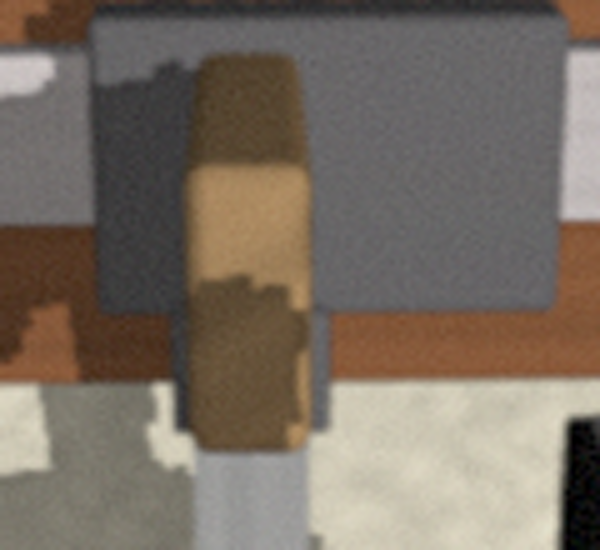

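View pics/w6b.png

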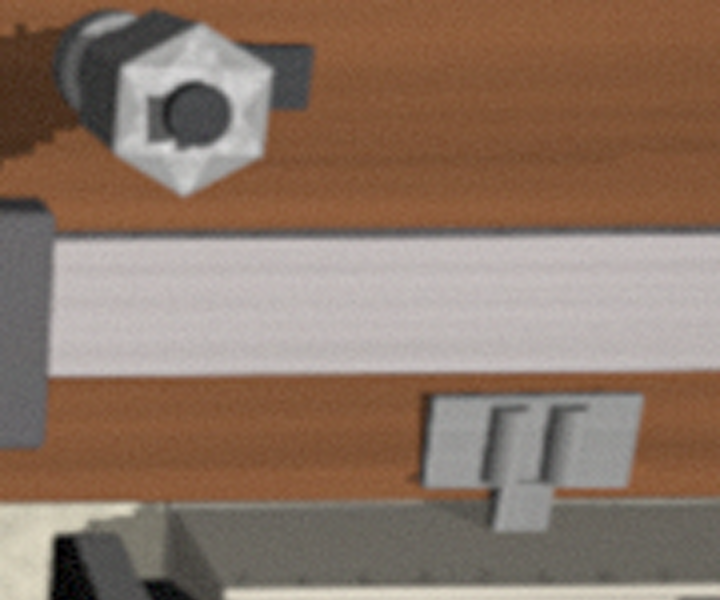

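Run:
```python
from h import *
import pickle
np.set_printoptions(precision=4,suppress=True)
i=pickle.load(open('pics/w6.pkl','rb'))
A=lambda x,y:(230+(x+.5)/5-.5,180+(y+.5)/5-.5)
B=lambda x,y:(330+(x+.5)/4-.5,130+(y+.5)/4-.5)
g=lambda p,z:onz('wrist',p,z,i)
V=[g(A(*p),.101) for p in [(186,167),(310,167),(308,447),(194,449)]]
c=np.mean(V,0);print('grip',c,[np.linalg.norm(V[k]-V[(k+1)%4]) for k in range(4)])
a,b=[g(B(*p),.025) for p in [(60,236),(715,231)]]; d=(b-a)/np.linalg.norm(b-a); print('rail dir',d,'yaw',np.arctan2(-d[0],d[1]))
n=g(B(535,445),.0215);print('notch',n)
ey=d[:2]; ex=np.array([d[1],-d[0]])
print('dist along',(n-c)[:2]@ey,'across',(n-c)[:2]@ex)
fr=[g(A(*p),.042) for p in [(565,20),(555,305)]]; print('front y - grip', [(f-c)[:2]@ey for f in fr])
nut=np.mean([g(B(*p),.08) for p in [(197,25),(272,70),(265,157),(184,196),(113,155),(118,67)]],0);print('nut',nut)
e=[g(B(*p),.036) for p in [(312,45),(305,108)]];print('tongue tip dir',(np.mean(e,0)-nut),np.arctan2(*((np.mean(e,0)-nut)[[1,0]]))+.102)
```

```text
grip [ 0.5807 -0.1335  0.101 ] [np.float64(0.014994060141060335), np.float64(0.03753548313358963), np.float64(0.014540736117512122), np.float64(0.03780596860573777)]
rail dir [0.1039 0.9946 0.    ] yaw -0.10412410629406531
notch [0.6312 0.0231 0.0215]
dist along 0.160980775649508 across 0.033937127682368076
front y - grip [np.float64(0.04868484592889554), np.float64(0.04931328191020264)]
nut [ 0.5389 -0.0658  0.08  ]
tongue tip dir [ 0.0037  0.0343 -0.044 ] 1.5640535776130875
```

The lock angle measures 1.56 rad, so it is open. The grip is at (0.5807, -0.1335), the notch is 33.9 mm across (34 given), and the travel is about 161–163 mm. Now I'll descend onto the grip.

>>> jog_arm([
  [[-0.2, -0.1, 3.0], [0.2, -0.8, -0.4]],
  [[0, 0, 3.0], [0, 0, 0]],
  [[0, 0, 2.0], [0, 0, 0]],
  [[0, 0, 1.0], [0, 0, 0]],
  [[0, 0, 0], [0, 0, 0]],
  [[0, 0, 0], [0, 0, 0]],
])

```text
t: 7.75
tool_pos: [0.5774, -0.1288, 0.231]
tool_rot: [-0.153, -3.134, -0.005]
contact_force: [-0.1, 0.4, 0.5]
opening: 0.0555
```

```bash
python3 st.py; python3 plan.py .5807 -.1335 .233 1.468;  python3 shot.py wrist w7
```

```text
7.75 [ 0.5774 -0.1288  0.231 ] jaw 1.4731 zt [-0.0036  0.0033 -1.    ] F [-0.1  0.4  0.5] M [ 0.01 -0.02  0.03] op 0.0555 q [-0.35  0.14  1.82  0.    1.18 -1.82]
t 7.75 P [ 0.5774 -0.1288  0.231 ] jaw 1.473 rotdeg [ 0.17 -0.23  0.29] N 1
[[[-0.37, -0.43, -0.2], [0.17, -0.23, 0.29]]]
[ 0.57746602 -0.12887372  0.23120977]
```

View pics/w7.png

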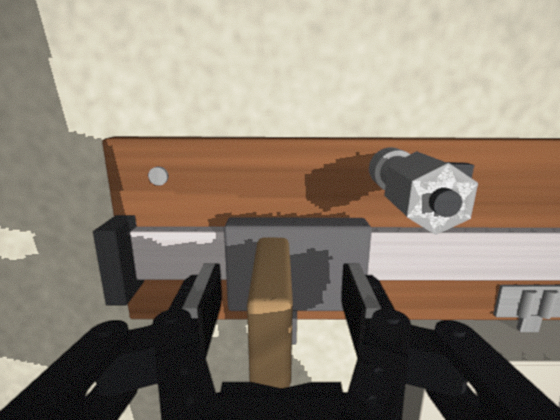

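>>> jog_arm([
  [[-0.3, -0.4, -0.1], [0.2, -0.2, 0.3]],
  [[0, 0, 0], [0, 0, 0]],
  [[0, 0, 0], [0, 0, 0]],
])

```text
t: 8.1
tool_pos: [0.5815, -0.1338, 0.2359]
tool_rot: [0.162, 3.132, -0.004]
contact_force: [-0.1, -0.5, 1.2]
opening: 0.0555
```

```bash
python3 st.py; python3 plan.py .5807 -.1335 .233 1.468
```

```text
8.1 [ 0.5815 -0.1338  0.2359] jaw 1.4675 zt [ 0.0056 -0.0029 -1.    ] F [-0.1 -0.5  1.2] M [0.   0.03 0.03] op 0.0555 q [-0.35  0.15  1.81 -0.    1.18 -1.82]
t 8.1 P [ 0.5815 -0.1338  0.2359] jaw 1.467 rotdeg [-0.13  0.34 -0.03] N 1
[[[0.08, 0.02, 0.29], [-0.13, 0.34, -0.03]]]
```

>>> jog_arm([
  [[0, 0, 0.2], [0, 0.3, 0]],
  [[0, 0, 0], [0, 0, 0]],
  [[0, 0, 0], [0, 0, 0]],
  [[0, 0, 0], [0, 0, 0]],
  [[0, 0, 0], [0, 0, 0]],
  [[0, 0, 0], [0, 0, 0]],
], fingers=-1, grip_force=60)

```text
t: 8.7
tool_pos: [0.5822, -0.1342, 0.2354]
tool_rot: [0.162, 3.135, -0.004]
contact_force: [-0.9, 0.3, 0.3]
opening: 0.0153
```

```bash
python3 st.py
python3 - <<'E'
from h import *
print(proj('scene',[.5807,-.1335,.101]))
E
```

```text
8.7 [ 0.5822 -0.1342  0.2354] jaw 1.4673 zt [ 0.0024 -0.0027 -1.    ] F [-0.9  0.3  0.3] M [ 0.13 -0.    0.05] op 0.0153 q [-0.35  0.15  1.81 -0.    1.18 -1.82]
[251.30168965 251.42693336]
```

>>> jog_arm([
  [[0, 0.5, 0], [0, 0, 0]],
  [[0, 1.0, 0], [0, 0, 0]],
  [[0, 1.0, 0], [0, 0, 0]],
  [[0, 1.0, 0], [0, 0, 0]],
  [[0, 0.5, 0], [0, 0, 0]],
  [[0, 0, 0], [0, 0, 0]],
])

```text
t: 9.3
tool_pos: [0.5866, -0.0907, 0.2354]
tool_rot: [0.161, 3.135, -0.005]
contact_force: [0.1, -1.9, 0.2]
opening: 0.0151
```

```bash
cat > sl.py <<'E'
import numpy as np
from station import ctrl
from scipy.spatial.transform import Rotation as R
o=ctrl.get_obs(); p=o['tool_pos'][:2]; s=np.array([.5822,-.1342]); ey=np.array([.103,.9947]); ex=np.array([.9947,-.103])
print('along',((p-s)@ey*1000).round(2),'across',((p-s)@ex*1000).round(2),'Fy',(o['contact_force'][:2]@ey).round(2),'Fx',(o['contact_force'][:2]@ex).round(2),'Fz',o['contact_force'][2].round(2))
E
python3 st.py; python3 sl.py; python3 shot.py wrist w8
```

```text
9.3 [ 0.5866 -0.0907  0.2354] jaw 1.4681 zt [ 0.0025 -0.0035 -1.    ] F [ 0.1 -1.9  0.2] M [ 0.13 -0.04  0.04] op 0.0151 q [-0.28  0.14  1.82 -0.    1.18 -1.75]
along 43.67 across -0.11 Fy -1.92 Fx 0.33 Fz 0.22
[ 0.58657408 -0.09086132  0.23540998]
```

View pics/w8.png

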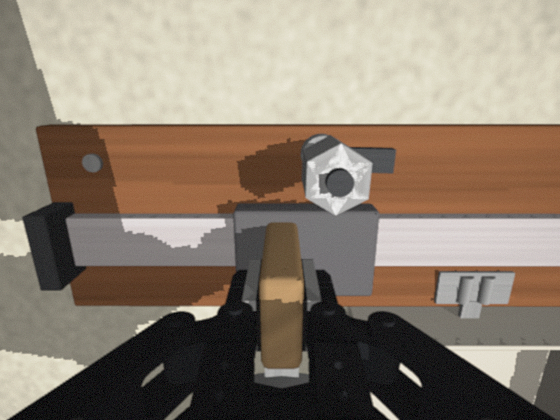

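The grip is held and the block passes the nut with its front at about (375,250). The 1.9 N drag is just rail friction. Moving on, staying short of the rib.

>>> jog_arm([
  [[0, 0.8, 0], [0, 0, 0]],
  [[0, 1.2, 0], [0, 0, 0]],
  [[0, 1.2, 0], [0, 0, 0]],
  [[0, 1.2, 0], [0, 0, 0]],
  [[0, 1.2, 0], [0, 0, 0]],
  [[0, 1.2, 0], [0, 0, 0]],
  [[0, 0.6, 0], [0, 0, 0]],
  [[0, 0, 0], [0, 0, 0]],
])

```text
t: 10.15
tool_pos: [0.5948, -0.0104, 0.2354]
tool_rot: [0.161, 3.135, -0.005]
contact_force: [-1.1, -1.4, 0.9]
opening: 0.0154
```

```bash
python3 st.py; python3 sl.py; python3 shot.py wrist w9
```

```text
10.15 [ 0.5948 -0.0104  0.2354] jaw 1.4684 zt [ 0.0025 -0.0033 -1.    ] F [-1.1 -1.4  0.9] M [0.09 0.06 0.  ] op 0.0154 q [-0.14  0.14  1.81 -0.    1.18 -1.61]
along 124.47 across -0.23 Fy -1.55 Fx -0.91 Fz 0.92
[ 0.59476954 -0.01058679  0.2354096 ]
```

View pics/w9.png

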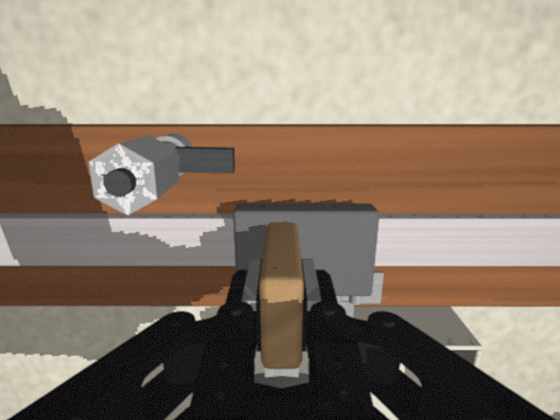

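>>> jog_arm([
  [[0, 0.5, 0], [0, 0, 0]],
  [[0, 0.5, 0], [0, 0, 0]],
  [[0, 0.3, 0], [0, 0, 0]],
  [[0, 0.1, 0], [0, 0, 0]],
  [[0, 0, 0], [0, 0, 0]],
])

```text
t: 10.7
tool_pos: [0.5963, 0.0035, 0.2354]
tool_rot: [0.163, 3.135, -0.005]
contact_force: [-1.3, -0.2, 0.7]
opening: 0.0153
```

```bash
python3 sl.py
python3 - <<'E'
from h import *
import pickle
i=pickle.load(open('pics/w9.pkl','rb'))
s=np.array([.5822,-.1342]); ey=np.array([.103,.9947])
for p in [(383,272),(382,303)]: print((onz('wrist',p,.019,i)[:2]-s)@ey)
E
```

```text
along 138.43 across -0.18 Fy -0.36 Fx -1.27 Fz 0.66
0.1854076734235407
0.1868461427576554
```

>>> jog_arm([
  [[0, 0.3, 0], [0, 0, 0]],
  [[0, 0.3, 0], [0, 0, 0]],
  [[0, 0.2, 0], [0, 0, 0]],
  [[0, 0.1, 0], [0, 0, 0]],
])

```text
t: 11.1
tool_pos: [0.5972, 0.0127, 0.2354]
tool_rot: [0.164, 3.135, -0.005]
contact_force: [-0.5, -1.0, 1.2]
opening: 0.0156
```

```bash
python3 sl.py
```

```text
along 147.65 across -0.16 Fy -1.0 Fx -0.41 Fz 1.17
```

>>> jog_arm([
  [[0, 0.1, 0], [0, 0, 0]],
  [[0, 0.1, 0], [0, 0, 0]],
])

```text
t: 11.3
tool_pos: [0.5975, 0.0149, 0.2354]
tool_rot: [0.164, 3.135, -0.005]
contact_force: [-0.1, -1.3, 1.8]
opening: 0.0158
```

```bash
python3 sl.py
```

```text
along 149.89 across -0.17 Fy -1.35 Fx 0.0 Fz 1.83
```

>>> jog_arm([
  [[0, 0.1, 0], [0, 0, 0]],
  [[0, 0.1, 0], [0, 0, 0]],
])

```text
t: 11.5
tool_pos: [0.5977, 0.0167, 0.2354]
tool_rot: [0.164, 3.135, -0.007]
contact_force: [-1.9, -4.8, 1.9]
opening: 0.0154
```

```bash
python3 sl.py
```

```text
along 151.71 across -0.16 Fy -4.95 Fx -1.39 Fz 1.9
```

Resistance rises to 5 N at about 151 mm, so the ball has met the first rib. I'll continue in 1 mm steps.

>>> jog_arm([
  [[0, 0.1, 0], [0, 0, 0]],
  [[0, 0.1, 0], [0, 0, 0]],
])

```text
t: 11.7
tool_pos: [0.5978, 0.0177, 0.2354]
tool_rot: [0.164, 3.136, -0.011]
contact_force: [-1.6, -5.0, 1.5]
opening: 0.0152
```

```bash
python3 sl.py
```

```text
along 152.68 across -0.1 Fy -5.19 Fx -1.06 Fz 1.51
```

>>> jog_arm([
  [[0, 0.1, 0], [0, 0, 0]],
  [[0, 0.1, 0], [0, 0, 0]],
])

```text
t: 11.9
tool_pos: [0.598, 0.0186, 0.2354]
tool_rot: [0.166, 3.136, -0.013]
contact_force: [-2.0, -4.3, 2.0]
opening: 0.0156
```

```bash
python3 sl.py
```

```text
along 153.66 across -0.03 Fy -4.48 Fx -1.5 Fz 1.97
```

>>> jog_arm([
  [[0, 0.1, 0], [0, 0, 0]],
  [[0, 0.1, 0], [0, 0, 0]],
])

```text
t: 12.1
tool_pos: [0.5981, 0.0198, 0.2354]
tool_rot: [0.167, 3.136, -0.014]
contact_force: [-1.9, -4.3, 2.8]
opening: 0.0153
```

```bash
python3 sl.py
```

```text
along 154.87 across -0.01 Fy -4.44 Fx -1.5 Fz 2.8
```

>>> jog_arm([
  [[0, 0.1, 0], [0, 0, 0]],
  [[0, 0.1, 0], [0, 0, 0]],
])

```text
t: 12.3
tool_pos: [0.5983, 0.0216, 0.2354]
tool_rot: [0.168, 3.136, -0.013]
contact_force: [-1.9, -4.1, 2.1]
opening: 0.0152
```

```bash
python3 sl.py
```

```text
along 156.64 across 0.01 Fy -4.31 Fx -1.44 Fz 2.11
```

>>> jog_arm([
  [[0, 0.1, 0], [0, 0, 0]],
  [[0, 0.1, 0], [0, 0, 0]],
])

```text
t: 12.5
tool_pos: [0.5986, 0.0241, 0.2354]
tool_rot: [0.168, 3.136, -0.011]
contact_force: [-2.8, -1.7, 1.1]
opening: 0.0154
```

```bash
python3 sl.py
```

```text
along 159.1 across 0.01 Fy -2.02 Fx -2.61 Fz 1.14
```

>>> jog_arm([
  [[0, 0.1, 0], [0, 0, 0]],
])

```text
t: 12.6
tool_pos: [0.5987, 0.0255, 0.2354]
tool_rot: [0.167, 3.136, -0.01]
contact_force: [-1.4, -1.0, 1.7]
opening: 0.0154
```

```bash
python3 sl.py; python3 st.py
```

```text
along 160.59 across -0.04 Fy -1.1 Fx -1.31 Fz 1.67
12.6 [0.5987 0.0255 0.2354] jaw 1.4642 zt [ 5.0e-04 -6.3e-03 -1.0e+00] F [-1.4 -1.   1.7] M [ 0.66 -0.06  0.33] op 0.0154 q [-0.08  0.15  1.8  -0.01  1.18 -1.54]
```

The crest is past (force 5 → 1 N, position about 157 → 160.6), so the ball is dropping in. I'll ease to the middle.

>>> jog_arm([
  [[0, 0.1, 0], [0, 0, 0]],
  [[0, 0, 0], [0, 0, 0]],
])

```text
t: 12.8
tool_pos: [0.5989, 0.0276, 0.2354]
tool_rot: [0.166, 3.136, -0.007]
contact_force: [-0.6, 0.8, 0.9]
opening: 0.0153
```

```bash
python3 sl.py; python3 st.py
```

```text
along 162.7 across -0.07 Fy 0.73 Fx -0.64 Fz 0.86
12.8 [0.5989 0.0276 0.2354] jaw 1.4648 zt [ 0.001  -0.0047 -1.    ] F [-0.6  0.8  0.9] M [ 0.61 -0.02  0.22] op 0.0153 q [-0.08  0.15  1.8  -0.    1.18 -1.54]
```

>>> jog_arm([
  [[0, 0.05, 0], [0, 0, 0]],
  [[0, 0, 0], [0, 0, 0]],
  [[0, 0, 0], [0, 0, 0]],
])

```text
t: 13.1
tool_pos: [0.599, 0.0291, 0.2354]
tool_rot: [0.165, 3.136, -0.006]
contact_force: [-1.0, 0.5, 1.7]
opening: 0.0152
```

```bash
python3 sl.py; python3 st.py; python3 shot.py wrist w10;python3 shot.py side s10 150 130 140 130 5; python3 shot.py scene c10 230 210 150 110 5
```

```text
along 164.17 across -0.12 Fy 0.35 Fx -1.06 Fz 1.7
13.1 [0.599  0.0291 0.2354] jaw 1.4655 zt [ 0.0014 -0.0038 -1.    ] F [-1.   0.5  1.7] M [ 0.49 -0.03  0.14] op 0.0152 q [-0.07  0.15  1.8  -0.    1.18 -1.54]
[0.59899503 0.0290542  0.23541111]
[0.59899799 0.0290512  0.23541993]
[0.59898719 0.02903815 0.23540276]
```

View pics/s10c.png

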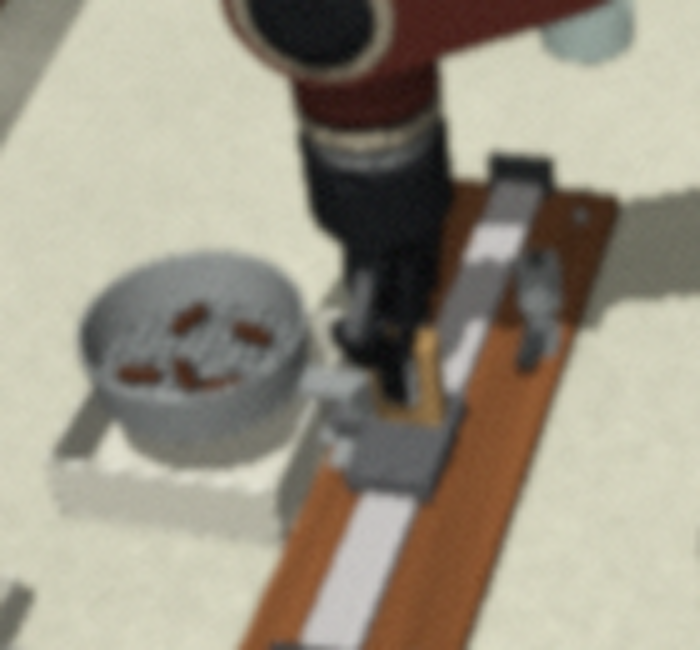

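View pics/w10.png

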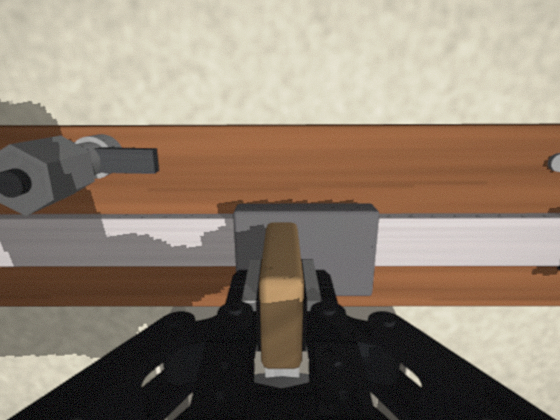

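View pics/c10c.png

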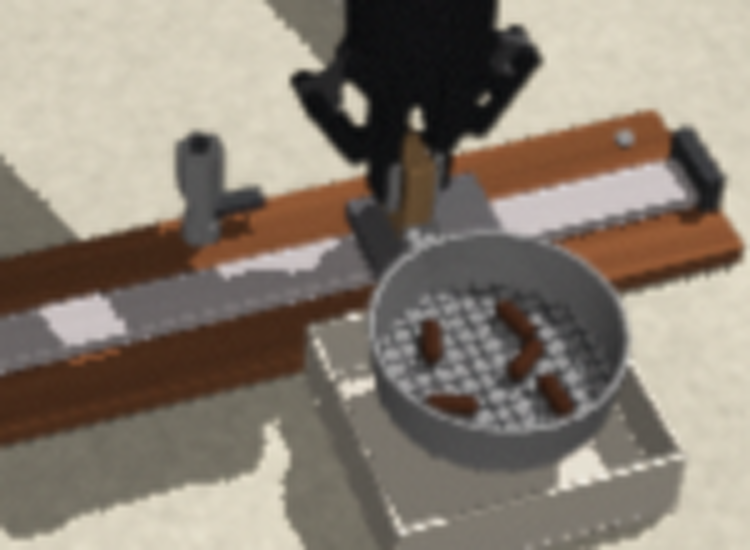

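>>> jog_arm([
  [[0, 0, 0], [0, 0, 0]],
  [[0, 0, 0], [0, 0, 0]],
  [[0, 0, 0], [0, 0, 0]],
])

```text
t: 13.55
tool_pos: [0.599, 0.029, 0.2354]
tool_rot: [0.165, 3.136, -0.005]
contact_force: [-0.3, 1.0, 1.1]
opening: 0.0156
```

```bash
python3 sl.py; python3 st.py
```

```text
along 164.08 across -0.1 Fy 0.97 Fx -0.42 Fz 1.13
13.55 [0.599  0.029  0.2354] jaw 1.4653 zt [ 0.0015 -0.0035 -1.    ] F [-0.3  1.   1.1] M [ 0.55 -0.03  0.2 ] op 0.0156 q [-0.08  0.15  1.8  -0.    1.18 -1.54]
```

```bash
python3 -c "
from station import ctrl
print(ctrl.finish_job())"; python3 sl.py
```

```text
the job is handed in; nothing more can be done
None
the job is handed in; nothing more can be done
```

The job is handed in at about 13.6 s: the lock nut is open and the sieve carriage sits in the notch of the 134 x 150 mm tray, with the grip still held.

- **Lock:** I turned the nut anticlockwise by its flats against about 0.3 N m. Afterwards the image put the tongue at about 1.56 rad, parallel to the rail. The carriage passed it with only rail friction, about 1.5–2 N.
- **Carriage:** I gripped the wooden grip and slid it about 164 mm. Resistance rose to about 5 N at 150–152 mm, where the ball met the first rib. It fell past the crest at about 157 mm, then turned into a slight forward pull and settled.
- **Last checks:**
  - The carriage stood still at 164.1 mm, with about 1 N along the rail, the grip held at 15.5 mm opening and the sieve over the tray.
  - The notch centre came out at 163.5–164.6 mm from the feel of the rib, but 161–163 mm from the camera. I went by the feel, so the two differ by 1–3 mm.
  - A small wrist moment of about 0.5 N m remained.
- **Bystanders:** I made no move near the bottle, bowl, jar or spoon. I did not take a separate picture of them at the end.

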